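# Gingerbread house under the cake dome

### The arm

A 6-joint arm with a two-finger parallel gripper is mounted at the origin on the work surface. World frame = base frame: x ahead of the robot, y to its left, z up, the work surface at z = 0. Lengths are in m, angles in rad, forces in N, time in s.
With the tool pointing down it reaches from about 0.4 to 0.825 m from the base axis. Payload 7 kg.
Tool frame: the origin (TCP) lies on the centre line of the jaws, within the pads' length; the fingertips stand 25 mm ahead of it and the grasp point (between the pads) lies 6 mm ahead of it; z points along the fingers, y is the direction in which the jaws open and shut (so a half turn about z gives the same grasp; the last joint's range is limited). The gripper opens to 88 mm and grips with 3 to 60 N. Pads are 19 mm wide; open, the fingers measure 130 mm over their backs; the gripper's body (78 mm by 193 mm) begins 47 mm behind the grasp point.
Start: joints at [-0.85, 0.359, 0.012, 0, -1.224, -0.288], TCP at [0.283, -0.613, 0.252] pointing down, gripper open.
Joint ranges: [-3.07, 3.07], [-1.43, 2.12], [-1.02, 1.25], [-3.03, 1.67], [-3.05, -0], [-3.03, 3.03]. Speed limits (rad/s): [2.39, 2.39, 3.01, 3.14, 3.14, 3.14].

### API

Orientations are given as [roll, pitch, yaw] about the fixed x, y, z axes, in that order (R = Rz(yaw) Ry(pitch) Rx(roll)).
In Python, from station import * gives the robot as it stands. The module is installed in compiled form; this text tells all that it offers.
- The arm moves only by the tool step_arm, never from a script. Its argument "commands" is text: rows parted by semicolons, each of 6 numbers parted by spaces: the shift along the tool's x, y, z in mm, then the turn, a rotation vector about the tool's x, y, z in rad. A call has 1 to 8 rows; each row shifts and turns the commanded pose from where the row before left it, along the tool's axes as they then stand; what a row does not reach is not made up. A row lasts 1/8 s, in which the tool goes at most 62.5 mm and 10.7 degrees, less where a joint would pass 70% of its speed; a pose out of reach is approached as far as the arm can. A call is refused whole if a number of a shift passes 62.5 or a number of a turn 0.188, either way. A call with a gripper value outside its range is refused whole. "jaw" is the finger opening in mm, from 0 to 87.6, set as the call begins (left out, the last holds). The fingers move at their own pace and stop on an object; "grip_force" is the grip in N (left out, the last holds). Time passes only in rows, so rows that do not move let the fingers close. It gives the time, the measured TCP pose, the force and the opening at its end, in the units of the state.
- get_state(): the state, without advancing time (a new reading comes with each control period).
- grab_frame(name): name is "scene" or "top"; returns a dict with "frame" (384x512x3 uint8, red, green, blue), "fovy" (degrees; the focal length in pixels is half the picture's height over the tangent of half this angle, whatever the lens; pixels are square), "cx", "cy" (the principal point, pixels), "k1" (the pictures are not rectified: a ray, as slopes to the right and down, at radius r is drawn at 1 + k1 r^2 times it, then the intrinsics apply), "rvec" (rotation vector, rad) and "tvec" (3), from world to camera coordinates, as OpenCV has them. Camera axes: x right, y down, z forward; pixel columns grow to the right and rows downward; lengths in m; the calibration is good to about 2 mm. A picture is of the moment at which its call begins. There is no depth.
- job_done(): hands the job in, once; it reports no verdict.
Trained networks look in a picture, given as the dict that the camera call returned (one of the last four; its "shot" number tells which), for a name from the list of things; names that differ only in an ending like _2 or _b are one class to them, and where a whole thing is asked for, a point or a joint stands for the part that bears it (a point fixed in the world has none). Each returns a list of dicts, best first, with "conf" (0 to 1); they miss things now and then, are a little off and sometimes report something else, mostly with a low value. They report only what shows in the picture. A call takes as long as a camera call. They do not tell look-alikes from the thing itself.
- recognise(picture, name): "pixel" ([column, row] in pixels, amid what is visible of it).
The state is a dict: "t": time; "q": joint angles; "qd": joint speeds; "joint_efforts": joint torques, N m; "eef_pos": TCP position; "ee_rot": TCP orientation; "force": force on the tool from outside, world axes, zero at the start; "moment": the same for the moment, N m; "width": finger opening in m.
Only numpy, scipy, OpenCV 4.12 (cv2) and the standard library are available. Lean on these libraries where they do the work, as an engineer would, in place of code of your own. Each camera call takes 0.05 s, during which the arm holds its last target.

### The job

Set the red-roofed gingerbread house out for display: lift the glass dome off the serving board by its knob and stand it on the cork mat, set the house upright in the middle of the board with its ridge lined up with the board's long sides, then put the dome back over the house, centred on the board, and let go. Gingerbread and glass are fragile: hold the house with a light grip (20 to 30 N a finger), keep both upright, set both down softly without knocking them on anything, and leave all the other things on the table where they are.

Things in the scene. Friction and masses are not known exactly. Their poses are not given: they have to be found in the camera images.
- house_center (a point): Red-roofed gingerbread house (loose, 0.15 to 0.3 kg): plain upright walls 90 mm long (its x, along the ridge), 60 mm wide (its y), 55 mm high, gable roof to 78 mm (82 mm with the icing on the ridge), no overhang. It fits the fingers only across the 60 mm (its y), on the walls below the roof. This point: middle axis, 40 mm above the underside; z up.
- house: The same house; origin at the centre of its underside. Fragile: its walls crack if the fingers' contact forces on it together exceed 80 N (40 N a finger); landing or knocking it with over 40 N breaks it too.
- dome_knob (a point): Centre of the dome's dark wooden knob, a plain upright cylinder 32 mm across and 40 mm high, 158 mm above the dome's rim; the knob's top is 178 mm above the rim. Grip it here, from any side.
- dome_rim (a point): Centre of the dome's open lower rim, at rim height; z up along its axis. Clear glass dome (loose, 0.45 to 0.6 kg) with two steel bands, 150 mm across, 130 mm high without the knob, wall 4 mm, inside 142 mm across up to 100 mm above the rim, then narrowing. It starts on the middle of the board with nothing under it.
- dome: The same dome; origin at the centre of its rim. It breaks if it meets house, board, mat, table or any other thing with over 40 N.
- board_top (a point): Centre of the top of the wooden serving board (fixed), 22 mm above the table: 240 mm long (its y axis) by 180 mm (its x axis), with a dark stripe across near each end.
- board: The same board; origin under its centre, on the table.
- mat_top (a point): Centre of the top of the round cork mat (fixed), 190 mm across, 6 mm thick.
- mat: The same mat; origin at the centre of its underside.
- table: The steel table; its top is at height 0.
- spice_a: Spice jar with red cap, 44 mm across, 75 mm high, 80 to 90 mm from the house's centre off one gable end; origin at the centre of its underside. Leave alone (as all below).
- spice_b: Spice jar with steel cap, 44 mm across, 68 mm high, 80 to 90 mm from the house's centre off the other gable end; origin as above.
- bottle: Bottle with green cap, 68 mm across, 250 mm high; origin as above. Tall: carry things round it.
- mill: Dark wooden pepper mill, 62 mm across, 213 mm high; origin as above. Tall: carry things round it.
- tape: Roll of grey tape lying flat, 90 mm across, 48 mm high; origin as above.
- cup: Yellow measuring cup, 80 mm across, 60 mm high; origin as above.
- house_green: Green-roofed gingerbread house, same size as the red one; origin as above. Not the one to move.
Not all that is in view belongs to the job. What is shaped like the dome but orange is not meant.

How it is judged:
On the way, in this order (a step that is already met when the one before it is completed fails the run):
1. the dome stands released on the cork mat, its centre within 40 mm of the mat's (horizontal distance between dome_rim and mat_top below 0.04 m and z of dome_rim in the frame of mat_top below 0.005 m and angle between dome_rim's own z axis and vertical below 0.05 rad and contact force between the fingers and dome below 0.1 N), for 0.2 s.
2. the house stands released on the board, within 20 mm of its middle, ridge within 0.2 rad of the board's long axis, the dome still on the mat (all of step 1 and horizontal distance between house_center and board_top below 0.02 m and z of house_center in the frame of board_top between 0.035 and 0.045 m and angle between the x axis of house_center and the y axis of board_top, either way round below 0.2 rad and angle between house_center's own z axis and vertical below 0.1 rad and contact force between the fingers and house below 0.1 N), for 0.2 s.
At the end, for the whole second after the job is handed in: The house stands upright on the board within 20 mm of its middle, ridge within 0.2 rad of the board's long axis; the dome stands over it with its rim flat on the board, within 20 mm of the board's middle; both released and at rest (horizontal distance between each of house_center, dome_rim and board_top below 0.02 m and z of house_center in the frame of board_top between 0.035 and 0.045 m and angle between the x axis of house_center and the y axis of board_top, either way round below 0.2 rad and angle between house_center's own z axis and vertical below 0.1 rad and contact force between the fingers and house below 0.1 N and z of dome_rim in the frame of board_top below 0.005 m and angle between dome_rim's own z axis and vertical below 0.05 rad and contact force between the fingers and dome below 0.1 N and linear speed of each of house, dome below 0.02 m/s); the robot touches nothing.
It fails at once if the house is squeezed: the fingers' contact forces on it add up to over 80 N (contact force between the fingers and house above 80 N).
It fails at once if the house or the dome is tipped by more than 0.35 rad (angle between any of house_center, dome_rim's own z axis and vertical above 0.35 rad).
It fails at once if the house lands or is knocked with over 40 N (contact force between house and board above 40 N or contact force between house and mat above 40 N or contact force between house and table above 40 N or contact force between house and dome above 40 N or contact force between house and spice_a above 40 N or contact force between house and spice_b above 40 N or contact force between house and bottle above 40 N or contact force between house and mill above 40 N or contact force between house and tape above 40 N or contact force between house and cup above 40 N or contact force between house and house_green above 40 N).
It fails at once if the dome lands or is knocked with over 40 N (contact force between dome and board above 40 N or contact force between dome and mat above 40 N or contact force between dome and table above 40 N or contact force between dome and spice_a above 40 N or contact force between dome and spice_b above 40 N or contact force between dome and bottle above 40 N or contact force between dome and mill above 40 N or contact force between dome and tape above 40 N or contact force between dome and cup above 40 N or contact force between dome and house_green above 40 N).
It fails at once if another thing is moved by more than 20 mm (distance of any of spice_a, spice_b, bottle, mill, tape, cup, house_green from where it was at the start of the episode above 0.02 m).
It also fails if it takes over 72 s, if anything falls off the work surface, if the arm or the gripper's body presses on something with over 40 N, if the wrist force passes 120 N, or if a joint passes its speed limit or range.

## Working session

There is one attempt and no reset: what is moved stays moved. The work goes in short steps, Python scripts to look and compute and a tool call to move; the robot and the scene stay as the last step left them, time stands still between calls to the robot, and variables do not carry over. Pictures are saved under pics/ and viewed, and the job is handed in when it is done.

Besides the shell and the picture viewer there is one more tool, called after "Call:" in YAML: its name, and indented under it one key for each argument. step_arm: Moves the arm, as the interface text tells. Its arguments: {"type":"object","properties":{"commands":{"type":"string"},"jaw":{"type":"number"},"grip_force":{"type":"number"}},"required":["commands"]}

```bash
mkdir -p pics; ls
python3 - <<'E'
from station import *
import cv2,pickle,numpy as np
print(get_state())
for n in ["scene","top"]:
    p=grab_frame(n); cv2.imwrite(f"pics/{n}0.png",cv2.resize(p["frame"][:,:,::-1],(768,576),interpolation=cv2.INTER_CUBIC))
    pickle.dump(p,open(f"{n}0.pkl","wb"))
    print({k:v for k,v in p.items() if k!="frame"})
    for o in ["house","house_center","dome","dome_knob","dome_rim","board_top","mat_top","spice_a","bottle","mill","tape","cup","house_green"]:
        print(n,o,[(np.round(d["pixel"]).tolist(),round(d["conf"],2)) for d in recognise(p,o)])
E
```

```text
pics
{'t': 0.0, 'q': array([-8.49886107e-01,  3.59387676e-01,  1.10567119e-02, -3.54767669e-04,
       -1.22413867e+00, -2.88105770e-01]), 'qd': array([ 0.00028382, -0.00098867,  0.00072495, -0.00054209,  0.00186429,
        0.00090185]), 'joint_efforts': array([-8.23904193e-04, -5.82716775e+01,  2.93055171e+01,  6.99745104e+00,
        6.75518837e-03, -1.47328960e-04]), 'eef_pos': array([ 0.2828918 , -0.61234836,  0.2506204 ]), 'ee_rot': array([ 3.13989355e+00, -1.55734880e-04, -2.70890888e+00]), 'force': array([0.00900574, 0.7280578 , 0.33628001]), 'moment': array([ 0.04400218,  0.05535432, -0.06743722]), 'width': 0.08745091592274636}
{'fovy': 57.65743516412834, 'cx': 245.38014148325902, 'cy': 195.67655575576168, 'k1': -0.0896482414180254, 'rvec': array([ 0.8116676 ,  2.66522551, -0.93018511]), 'tvec': array([ 0.43477814, -0.17496414,  1.33509001]), 'shot': 1}
scene house [([329.0, 276.0], 0.6), ([207.0, 153.0], 0.31)]
scene house_center [([326.0, 274.0], 0.68), ([209.0, 150.0], 0.55)]
scene dome [([379.0, 239.0], 0.92), ([229.0, 201.0], 0.83), ([253.0, 117.0], 0.71)]
scene dome_kn
[... 898 characters left out ...]
e [([274.0, 177.0], 0.86), ([389.0, 288.0], 0.67), ([147.0, 279.0], 0.6)]
top dome_knob [([146.0, 278.0], 0.74), ([274.0, 174.0], 0.67), ([389.0, 288.0], 0.64)]
top dome_rim [([148.0, 276.0], 0.84), ([280.0, 178.0], 0.67), ([388.0, 284.0], 0.61), ([278.0, 93.0], 0.45)]
top board_top [([305.0, 173.0], 0.74)]
top mat_top [([380.0, 211.0], 0.71), ([279.0, 175.0], 0.68)]
top spice_a [([130.0, 192.0], 0.64), ([181.0, 227.0], 0.47), ([378.0, 211.0], 0.47)]
top bottle [([198.0, 124.0], 0.61)]
top mill [([352.0, 134.0], 0.8)]
top tape [([228.0, 260.0], 0.59), ([276.0, 95.0], 0.5), ([276.0, 178.0], 0.44)]
top cup [([317.0, 251.0], 0.79), ([180.0, 226.0], 0.66)]
top house_green [([276.0, 97.0], 0.84)]
```

View pics/scene0.png

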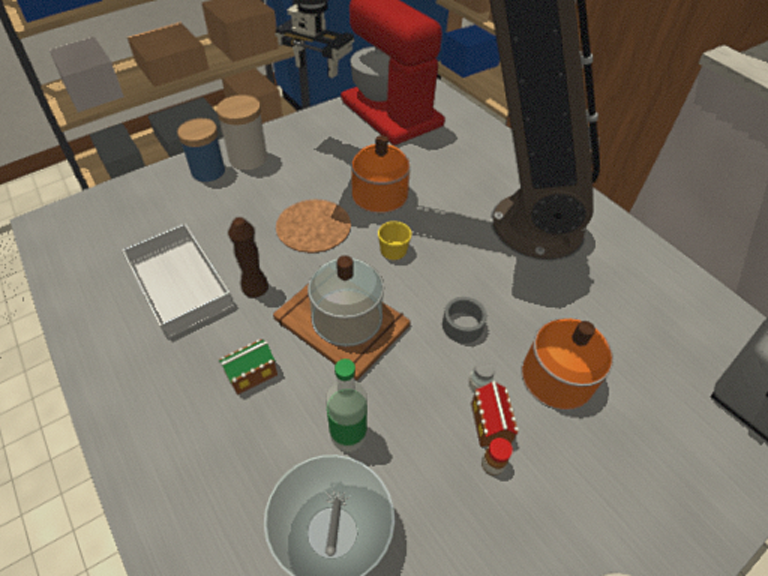

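View pics/top0.png

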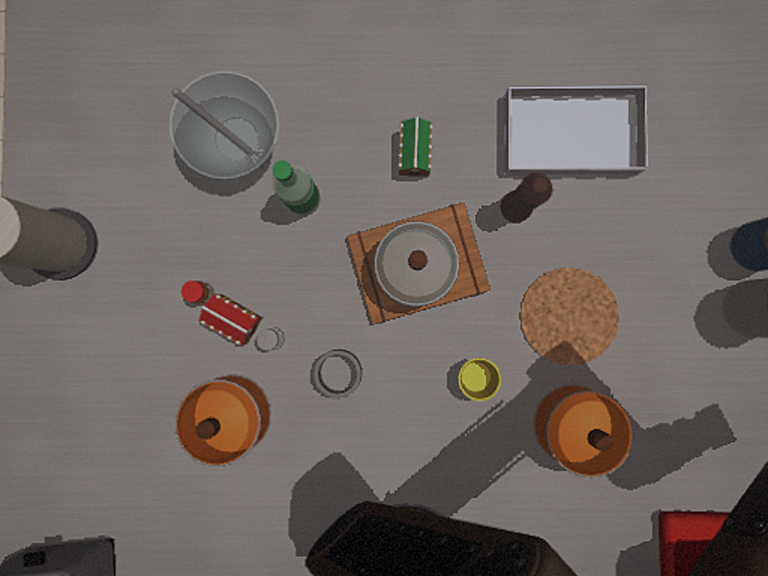

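The only clear-glass dome is on the board, at scene (229,201) and top (278,174). The orange look-alikes are at scene (378,238) and (253,117), and top (147,279) and (393,287). The red-roofed house is at scene (329,276) and top (153,213), between two jars. The green one, at scene (166,244) and top (276,97), is not wanted. The cork mat is at scene (209,150) and top (380,211). Next I measure precisely.

```bash
cat > h.py <<'E'
import numpy as np,cv2,pickle
from scipy.optimize import least_squares
def cam(p):
    f=p["frame"].shape[0]/2/np.tan(np.radians(p["fovy"])/2)
    K=np.array([[f,0,p["cx"]],[0,f,p["cy"]],[0,0,1]]); D=np.array([p["k1"],0,0,0.])
    return K,D,np.array(p["rvec"],float),np.array(p["tvec"],float)
def proj(p,X):
    K,D,r,t=cam(p); return cv2.projectPoints(np.atleast_2d(X).astype(float),r,t,K,D)[0][:,0]
def ray(p,uv):
    K,D,r,t=cam(p); R=cv2.Rodrigues(r)[0]
    n=cv2.undistortPointsIter(np.array(uv,float).reshape(-1,1,2),K,D,None,None,(3,100,1e-12))[:,0]
    d=np.c_[n,np.ones(len(n))]@R; return -R.T@t,d
def atz(p,uv,z):
    c,d=ray(p,uv); return c+d*((z-c[2])/d[:,2])[:,None]
def box(x,y,yaw,hx,hy,z):
    c,s=np.cos(yaw),np.sin(yaw)
    return np.array([[x+c*a-s*b,y+s*a+c*b,z] for a,b in [(hx,hy),(-hx,hy),(-hx,-hy),(hx,-hy)]])
def circ(x,y,r,z,n=48):
    a=np.linspace(0,2*np.pi,n,endpoint=False); return np.c_[x+r*np.cos(a),y+r*np.sin(a),a*0+z]
def big(p,rect,s):
    x0,y0,x1,y1=rect; return cv2.resize(p["frame"][y0:y1,x0:x1,::-1],None,fx=s,fy=s,interpolation=cv2.INTER_CUBIC)
def draw(im,p,rect,s,X,col,closed=True):
    u=(proj(p,X)-np.array(rect[:2])+.5)*s-.5
    cv2.polylines(im,[np.round(u*8).astype(int)],closed,col,1,cv2.LINE_AA,3)
E
python3 - <<'E'
from h import *
S=pickle.load(open("scene0.pkl","rb"));T=pickle.load(open("top0.pkl","rb"))
for n,p in (("scene",S),("top",T)):
    hsv=cv2.cvtColor(p["frame"],cv2.COLOR_RGB2HSV)
    for nm,uv,z in [("knob",{"scene":(229,177),"top":(278,173)}[n],.2),("mat",{"scene":(209,150),"top":(380,210)}[n],.006),("board",{"scene":(228,218),"top":(278,176)}[n],.022),("house",{"scene":(329,276),"top":(153,213)}[n],.08),
      ("green",{"scene":(166,243),"top":(276,97)}[n],.06),("bottle_cap",{"scene":(230,246),"top":(188,114)}[n],.25),("mill_top",{"scene":(160,151),"top":(359,125)}[n],.213),("cup_top",{"scene":(264,156),"top":(319,252)}[n],.06),("tape",{"scene":(310,210),"top":(224,248)}[n],.048),("jarA",{"scene":(333,300),"top":(130,195)}[n],.075),("jarB",{"scene":(322,247),"top":(179,226)}[n],.068),("orange",{"scene":(253,90),"top":(400,292)}[n],.2)]:
        print(n,nm,np.round(atz(p,[uv],z)[0],3))
a=[big(T,(100,130,340,240),3),big(S,(170,150,370,320),3.5)]
for i,x in enumerate(a): cv2.imwrite(f"pics/crop{i}.png",x)
E
```

```text
scene knob [ 0.58  -0.004  0.2  ]
scene mat [ 0.481 -0.311  0.006]
scene board [0.594 0.004 0.022]
scene house [0.493 0.347 0.08 ]
scene green [0.804 0.002 0.06 ]
scene bottle_cap [0.712 0.209 0.25 ]
scene mill_top [ 0.7   -0.193  0.213]
scene cup_top [ 0.361 -0.127  0.06 ]
scene tape [0.373 0.137 0.048]
scene jarA [0.527 0.402 0.075]
scene jarB [0.442 0.266 0.068]
scene orange [ 0.286 -0.309  0.2  ]
top knob [ 0.573 -0.011  0.2  ]
top mat [ 0.483 -0.316  0.006]
top board [ 0.581 -0.018  0.022]
top house [0.472 0.329 0.08 ]
top green [ 0.803 -0.01   0.06 ]
top bottle_cap [0.709 0.206 0.25 ]
top mill_top [ 0.691 -0.21   0.213]
top cup_top [ 0.365 -0.131  0.06 ]
top tape [0.374 0.135 0.048]
top jarA [0.522 0.395 0.075]
top jarB [0.436 0.259 0.068]
top orange [ 0.284 -0.307  0.2  ]
```

View pics/crop0.png

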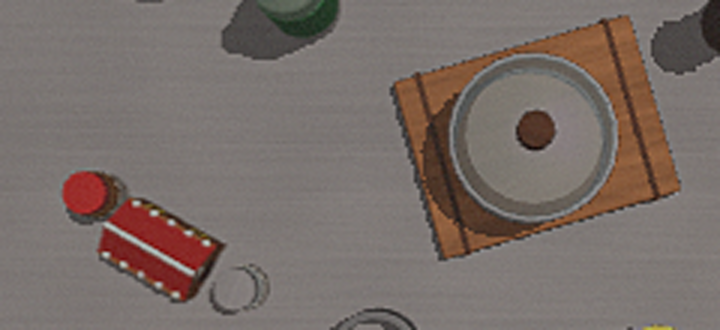

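View pics/crop1.png

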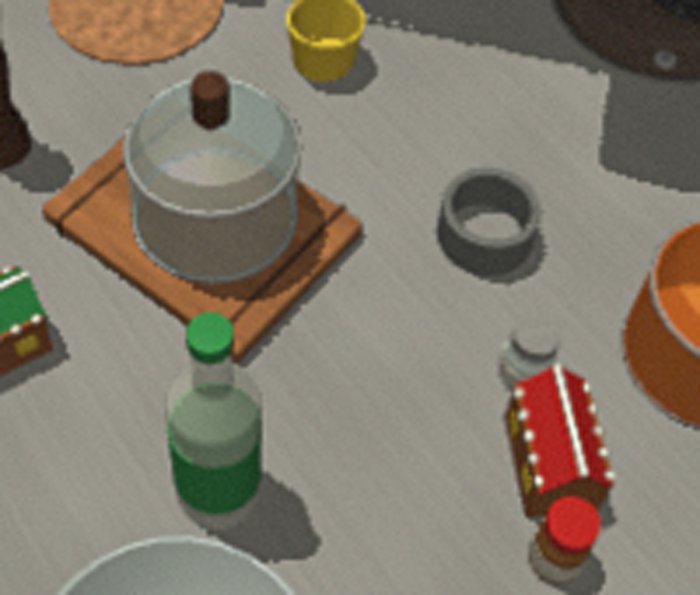

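```bash
cat > fit.py <<'E'
from h import *
S=pickle.load(open("scene0.pkl","rb"));T=pickle.load(open("top0.pkl","rb"))
RT=(100,130,340,240);RS=(170,150,370,320)
def o(uv,rect,s): return (np.array(uv,float)+.5)/s-.5+np.array(rect[:2])
tb=o([(392,85),(628,15),(681,185),(443,260)],RT,3)
sb=o([(43,212),(362,230),(238,362)],RS,3.5)
print("board top-cam",np.round(atz(T,tb,.022),3).tolist()); print("board scene",np.round(atz(S,sb,.022),3).tolist())
def cost(v,views):
    X=box(v[0],v[1],v[2],.09,.12,.022); r=[]
    for p,u in views:
        q=proj(p,X); d=np.linalg.norm(u[:,None]-q[None],axis=2); i=d.argmin(1); r+=list((u-q[i]).ravel())
    return r
for vs in ([(T,tb)],[(S,sb)],[(T,tb),(S,sb)]):
    b=least_squares(cost,[.585,-.01,.27],args=(vs,)); print("board",b.x,np.sqrt(b.cost*2/len(b.fun)))
tr=o([(107,224),(195,273)],RT,3); sr=o([(582,472),(560,370)],RS,3.5)
for p,u in((T,tr),(S,sr)):
    q=atz(p,u,.082); d=q[1]-q[0]; print("ridge",q.round(3).tolist(),"mid",q.mean(0).round(4),"len",np.linalg.norm(d),"yaw",np.arctan2(d[1],d[0]))
def cmask(p,seed,lo,hi):
    hsv=cv2.cvtColor(p["frame"],cv2.COLOR_RGB2HSV); m=cv2.inRange(hsv,np.array(lo),np.array(hi))
    n,l,st,c=cv2.connectedComponentsWithStats(m); k=l[int(seed[1]),int(seed[0])]; return (l==k) if k else None,st[k],c[k]
for p,seed,k in ((T,(375,200),"T"),(S,(200,155),"S")):
    print(k,"mat hsv",cv2.cvtColor(p["frame"],cv2.COLOR_RGB2HSV)[seed[1],seed[0]])
    m,st,c=cmask(p,seed,(5,60,60),(20,255,255)); print("mat",st,c)
    if m is not None:
        cs,_=cv2.findContours(m.astype(np.uint8),cv2.RETR_EXTERNAL,cv2.CHAIN_APPROX_NONE); h=cv2.convexHull(max(cs,key=len))[:,0]
        w=atz(p,h,.006)[:,:2]
        f=least_squares(lambda v:np.hypot(*(w-v[:2]).T)-v[2],[.48,-.31,.095],loss="soft_l1",f_scale=.001); print("mat fit",f.x)
for p,seed,k in ((T,(278,173),"T"),(S,(229,178),"S")):
    g=p["frame"]; print(g[seed[1],seed[0]])
    m=(g.sum(2)<230).astype(np.uint8); n,l,st,c=cv2.connectedComponentsWithStats(m); i=l[seed[1],seed[0]]; print("knob",k,st[i],c[i], atz(p,[c[i]],.2)[0].round(4),atz(p,[c[i]],.18)[0].round(4))
E
python3 fit.py
```

```text
board top-cam [[0.633, 0.121, 0.022], [0.702, -0.108, 0.022], [0.537, -0.159, 0.022], [0.463, 0.071, 0.022]]
board scene [[0.702, -0.104, 0.022], [0.469, 0.075, 0.022], [0.638, 0.126, 0.022]]
board [ 0.58370792 -0.01868785  0.2980245 ] 0.6594528834068092
board [ 0.58500765 -0.01446741  0.27561164] 0.628115286589124
board [ 0.5843187  -0.01742213  0.29081432] 0.8643371280509776
ridge [[0.496, 0.378, 0.082], [0.451, 0.296, 0.082]] mid [0.4735 0.337  0.082 ] len 0.09284809341106383 yaw -2.073306284226482
ridge [[0.495, 0.376, 0.082], [0.45, 0.302, 0.082]] mid [0.4724 0.3393 0.082 ] len 0.0866056289797152 yaw -2.11718817201161
T mat hsv [ 13 129 142]
mat [ 347  178   66   66 3371] [379.31207357 210.38534559]
mat fit [ 0.48265968 -0.31309227  0.09465382]
S mat hsv [ 13 130 174]
mat [ 184  133   50   36 1417] [208.40649259 150.22653493]
mat fit [ 0.48108003 -0.31481354  0.09604932]
[85 52 41]
knob T [272 167  13  13 138] [277.98550725 172.98550725] [ 0.573  -0.0111  0.2   ] [ 0.5748 -0.0119  0.18  ]
[64 43 30]
knob S [225 171  10  16 144] [229.55555556 178.3125    ] [0.5814 0.0007 0.2   ] [ 0.5723 -0.0146  0.18  ]
```

```bash
cat > ov.py <<'E'
from h import *
def overlay(p,rect,s,fn,board,mat,dome,house,extra=[]):
    im=big(p,rect,s); G=(0,255,0);Y=(255,255,0);M=(255,0,255)
    draw(im,p,rect,s,box(*board,.09,.12,.022),G)
    draw(im,p,rect,s,circ(mat[0],mat[1],.095,.006),G)
    z=dome[2]
    for r,h in((.075,0),(.075,.1),(.016,.138),(.016,.178)): draw(im,p,rect,s,circ(dome[0],dome[1],r,z+h),Y)
    x,y,w,z=house
    for h in(0,.055): draw(im,p,rect,s,box(x,y,w,.045,.03,z+h),M)
    draw(im,p,rect,s,box(x,y,w,.045,0,z+.078)[:2],M,False)
    for e in extra: draw(im,p,rect,s,circ(*e),(0,128,255))
    cv2.imwrite(fn,im)
E
cat > ov0.py <<'E'
from ov import *
import sys
S=pickle.load(open("scene0.pkl","rb"));T=pickle.load(open("top0.pkl","rb"))
B=(.5845,-.0165,.287);M=(.482,-.314);D=(.575,-.0125,.022);H=(.473,.337,-2.09,0)
J=[(.523,.397,.022,.075),(.438,.260,.022,.068),(.71,.207,.015,.25),(.695,-.2,.02,.213)]
overlay(T,(100,90,420,290),2.5,"pics/ov_t%s.png"%sys.argv[1],B,M,D,H,J)
overlay(S,(140,110,370,320),2.8,"pics/ov_s%s.png"%sys.argv[1],B,M,D,H,J)
E
python3 ov0.py 0
```

```text
(no output)
```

View pics/ov_t0.png

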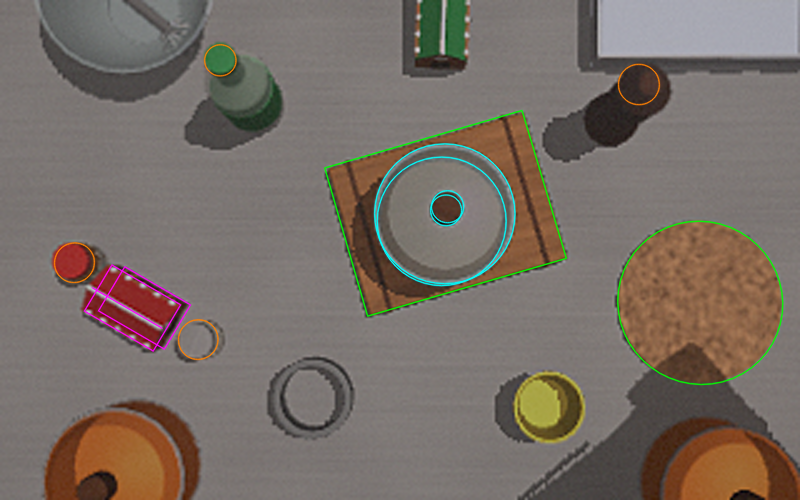

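View pics/ov_s0.png

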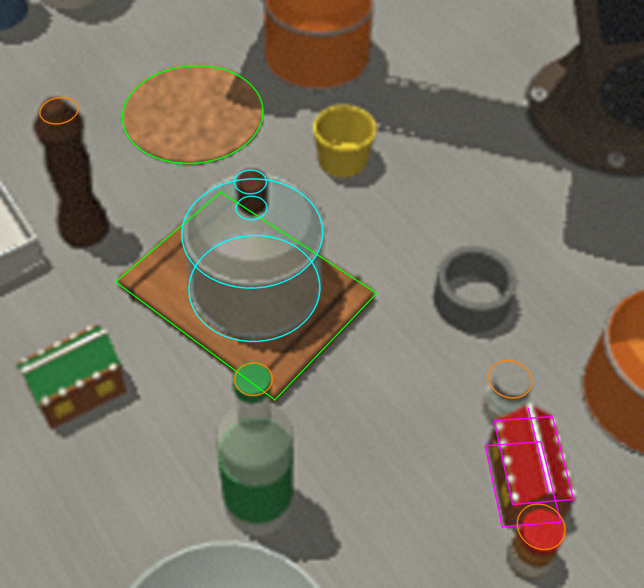

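```bash
cat > go.py <<'E'
import sys,numpy as np
from scipy.spatial.transform import Rotation as R
from station import get_state
# go.py x y z yaw rows
x,y,z,w,n=map(float,sys.argv[1:6]); s=get_state(); Rc=R.from_euler("xyz",s["ee_rot"]); Rt=R.from_euler("xyz",[np.pi,0,w])
d=Rc.inv().apply(np.array([x,y,z])-s["eef_pos"])*1000; rv=(Rc.inv()*Rt).as_rotvec()
print("t",round(s["t"],2),"pos",s["eef_pos"].round(4),"rpy",s["ee_rot"].round(3),"F",s["force"].round(1),"w",round(s["width"],4),"q",s["q"].round(2))
print("total",d.round(1),rv.round(3)," per row",(d/n).round(1),(rv/n).round(3))
E
python3 go.py .575 -.0125 .25 -2.709 14
python3 - <<'E'
from h import *
S=pickle.load(open("scene0.pkl","rb"));T=pickle.load(open("top0.pkl","rb"))
def tri(a,b):
    c1,d1=ray(S,[a]);c2,d2=ray(T,[b]);A=np.array([d1[0],-d2[0]]).T;k=np.linalg.lstsq(A,c2-c1,rcond=None)[0];return ((c1+k[0]*d1[0]+c2+k[1]*d2[0])/2).round(3),np.linalg.norm(c1+k[0]*d1[0]-c2-k[1]*d2[0]).round(4)
print("orangeL knob",tri((389,220),(138,285)),"orangeR",tri((254,97),(400,292)),"mill",tri((160,150),(359,125)),"knob",tri((229.5,175),(278,173)))
E
```

```text
t 1.4 pos [ 0.2831 -0.6127  0.2516] rpy [ 3.142  0.    -2.709] F [ 0.2 -0.1  0.6] w 0.0874 q [-0.85  0.36  0.01 -0.   -1.22 -0.29]
total [-516.7  422.5    1.6] [0. 0. 0.]  per row [-36.9  30.2   0.1] [0. 0. 0.]
orangeL knob (array([0.291, 0.34 , 0.171]), np.float64(0.0007)) orangeR (array([ 0.276, -0.318,  0.161]), np.float64(0.0033)) mill (array([ 0.694, -0.213,  0.198]), np.float64(0.0003)) knob (array([ 0.573, -0.011,  0.198]), np.float64(0.0007))
```

Call:
step_arm:
  commands: "-20 16 0 0 0 0;-40 33 0 0 0 0;-40 33 0 0 0 0;-40 33 0 0 0 0;-40 33 0 0 0 0;-40 33 0 0 0 0;-40 33 0 0 0 0;-40 33 0 0 0 0"
  jaw: 87
  grip_force: 30

```text
t: 2.4
eef_pos: [0.4524, -0.2611, 0.2519]
ee_rot: [-3.141, 0.001, -2.709]
force: [1.4, 0.3, -0.8]
width: 0.0869
```

Call:
step_arm:
  commands: "-40 33 0 0 0 0;-40 33 0 0 0 0;-40 32 0 0 0 0;-40 32 0 0 0 0;-38 30 0 0 0 0;-18 15 0 0 0 0;0 0 0 0 0 0"

```text
t: 3.28
eef_pos: [0.5749, -0.0121, 0.2512]
ee_rot: [3.142, -0.001, -2.707]
force: [-0.7, 0.0, -0.2]
width: 0.0871
```

```bash
python3 go.py .575 -.0125 .188 -2.709 5
```

```text
t 3.27 pos [ 0.5749 -0.0121  0.2512] rpy [ 3.142e+00 -1.000e-03 -2.707e+00] F [-0.7  0.  -0.2] w 0.0871 q [ 0.32  0.2  -0.21 -0.   -1.16 -1.46]
total [ 0.  -0.4 63.2] [ 0.    -0.001  0.002]  per row [ 0.  -0.1 12.6] [ 0. -0.  0.]
```

```bash
cat > snap.py <<'E'
import sys,pickle
from station import *
from h import *
k=sys.argv[1]
for n in sys.argv[2:]:
    p=grab_frame(n); pickle.dump(p,open(f"{n}{k}.pkl","wb"))
E
python3 snap.py 1 scene
python3 - <<'E'
from h import *
S=pickle.load(open("scene1.pkl","rb")); cv2.imwrite("pics/s1.png",big(S,(130,60,350,240),3.5))
E
```

```text
(no output)
```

View pics/s1.png

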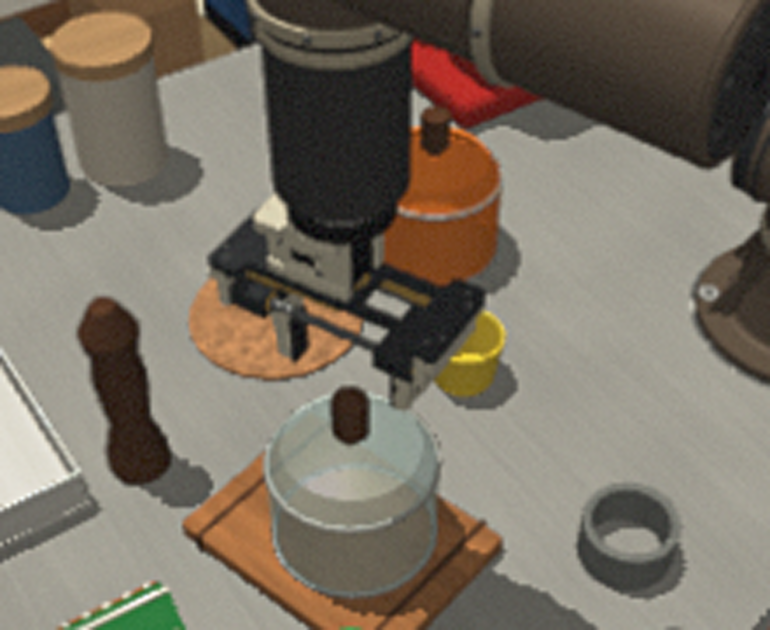

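The open fingers, at crop (290,350) and (400,400), straddle the knob at (350,412) and sit above it. The body's long side runs along the jaws. I descend.

Call:
step_arm:
  commands: "0 0 15 0 0 0;0 0 20 0 0 0;0 0 15 0 0 0;0 0 9 0 0 0;0 0 3 0 0 0;0 0 0 0 0 0"

```text
t: 4.08
eef_pos: [0.5747, -0.0133, 0.1897]
ee_rot: [-3.141, 0.0, -2.709]
force: [0.2, -0.1, 0.1]
width: 0.0873
```

Call:
step_arm:
  commands: "0 0 0 0 0 0;0 0 0 0 0 0;0 0 0 0 0 0;0 0 0 0 0 0;0 0 0 0 0 0;0 0 0 0 0 0"
  jaw: 20
  grip_force: 35

```text
t: 4.82
eef_pos: [0.5745, -0.0132, 0.1895]
ee_rot: [3.141, -0.0, -2.709]
force: [-2.5, 4.4, 3.2]
width: 0.0327
```

```bash
python3 go.py .575 -.0125 .248 -2.709 5
```

```text
t 4.83 pos [ 0.5745 -0.0132  0.1895] rpy [ 3.141 -0.    -2.709] F [-2.5  4.4  3.2] w 0.0327 q [ 0.32  0.24 -0.3  -0.   -1.03 -1.46]
total [ -0.8   0.4 -58.5] [ 0. -0.  0.]  per row [ -0.2   0.1 -11.7] [ 0. -0.  0.]
```

Call:
step_arm:
  commands: "0 0 -3 0 0 0;0 0 -8 0 0 0;0 0 -15 0 0 0;0 0 -16 0 0 0;0 0 -12 0 0 0;0 0 -6 0 0 0;0 0 0 0 0 0"

```text
t: 5.7
eef_pos: [0.5746, -0.0132, 0.25]
ee_rot: [3.142, 0.001, -2.709]
force: [0.6, 0.2, -4.4]
width: 0.0308
```

```bash
python3 snap.py 2 scene; python3 go.py .482 -.314 .249 -2.709 12
python3 - <<'E'
from h import *
S=pickle.load(open("scene2.pkl","rb")); cv2.imwrite("pics/s2.png",big(S,(130,60,350,240),3.5))
E
```

```text
t 5.75 pos [ 0.5743 -0.0132  0.2494] rpy [ 3.141 -0.    -2.709] F [-0.2 -0.7 -6.2] w 0.0316 q [ 0.32  0.2  -0.22 -0.   -1.16 -1.46]
total [ 209.9 -234.4    0.4] [ 0. -0.  0.]  per row [ 17.5 -19.5   0. ] [ 0. -0.  0.]
```

View pics/s2.png

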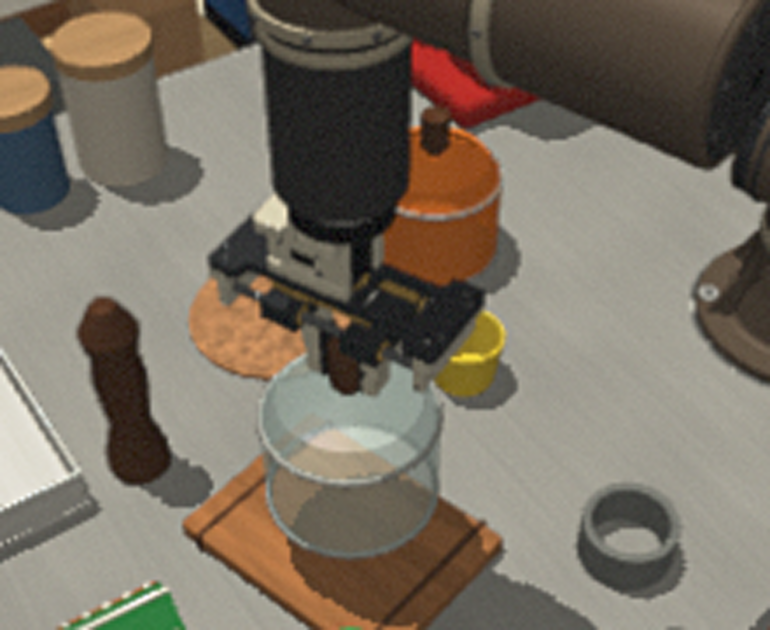

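The dome hangs level from the fingers at crop (350,450), clear of the board, and the force matches about 0.55 kg. I carry it to the mat.

Call:
step_arm:
  commands: "5 -6 0 0 0 0;14 -15 0 0 0 0;22 -25 0 0 0 0;25 -28 0 0 0 0;25 -28 0 0 0 0;25 -28 0 0 0 0;25 -28 0 0 0 0;25 -28 0 0 0 0"

```text
t: 6.75
eef_pos: [0.5004, -0.2537, 0.2494]
ee_rot: [3.141, -0.0, -2.709]
force: [0.1, 0.1, -5.6]
width: 0.0314
```

Call:
step_arm:
  commands: "20 -22 0 0 0 0;14 -15 10 0 0 0;7 -8 16 0 0 0;3 -3 16 0 0 0;0 0 14 0 0 0;0 0 7 0 0 0;0 0 2 0 0 0;0 0 0 0 0 0"

```text
t: 7.75
eef_pos: [0.4824, -0.3135, 0.1849]
ee_rot: [-3.141, 0.0, -2.708]
force: [0.1, 0.6, -5.6]
width: 0.0315
```

```bash
python3 snap.py 3 scene top; python3 go.py .482 -.314 .1735 -2.709 4
python3 - <<'E'
from h import *
S=pickle.load(open("scene3.pkl","rb"));T=pickle.load(open("top3.pkl","rb"))
rect=(140,60,300,210); im=big(S,rect,3.5)
for z in (.017,): 
    for r,h in((.075,0),(.075,.1)): draw(im,S,rect,3.5,circ(.482,-.314,r,z+h),(255,255,0))
draw(im,S,rect,3.5,circ(.482,-.314,.095,.006),(0,255,0))
r2=(320,130,470,270); i2=big(T,r2,3.5); draw(i2,T,r2,3.5,circ(.482,-.314,.095,.006),(0,255,0)); draw(i2,T,r2,3.5,circ(.482,-.314,.075,.017),(255,255,0))
cv2.imwrite("pics/s3.png",im);cv2.imwrite("pics/t3.png",i2)
E
```

```text
t 7.85 pos [ 0.4825 -0.3137  0.1852] rpy [-3.141e+00  1.000e-03 -2.708e+00] F [-0.5  0.5 -4.8] w 0.0317 q [-0.24  0.25 -0.31  0.   -1.02 -0.9 ]
total [ 0.6 -0.1 11.7] [-0.001  0.001  0.001]  per row [ 0.1 -0.   2.9] [-0.  0.  0.]
```

View pics/s3.png

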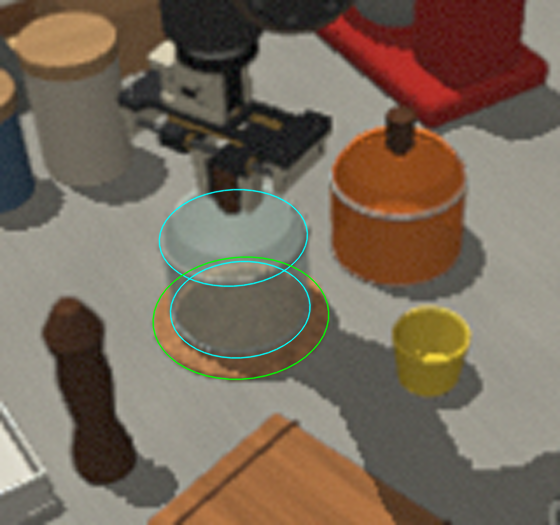

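View pics/t3.png

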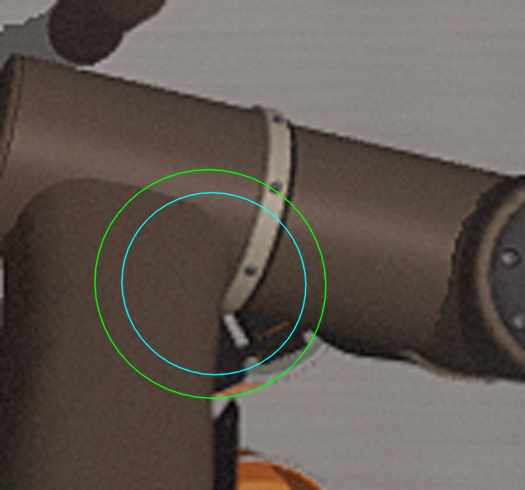

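The dome's outline at scene crop (240,310) fits the drawn model, centred over the mat. The top view is blocked by the arm. I lower it slowly.

Call:
step_arm:
  commands: "0 0 3 0 0 0;0 0 3 0 0 0;0 0 2 0 0 0;0 0 1.5 0 0 0;0 0 1 0 0 0;0 0 0 0 0 0"

```text
t: 8.6
eef_pos: [0.482, -0.3137, 0.174]
ee_rot: [3.142, -0.0, -2.709]
force: [0.2, 0.6, -4.7]
width: 0.0319
```

Call:
step_arm:
  commands: "0 0 0.5 0 0 0;0 0 0.5 0 0 0;0 0 0.5 0 0 0;0 0 0 0 0 0"

```text
t: 9.1
eef_pos: [0.4821, -0.3137, 0.1734]
ee_rot: [-3.141, 0.0, -2.709]
force: [-3.1, 4.3, 6.8]
width: 0.0313
```

Call:
step_arm:
  commands: "0 0 0 0 0 0;0 0 0 0 0 0;0 0 0 0 0 0;0 0 0 0 0 0"
  jaw: 87

```text
t: 9.6
eef_pos: [0.4821, -0.3138, 0.1725]
ee_rot: [-3.142, 0.0, -2.709]
force: [-0.3, 0.6, 0.4]
width: 0.0659
```

Call:
step_arm:
  commands: "0 0 -10 0 0 0;0 0 -20 0 0 0;0 0 -25 0 0 0;0 0 -25 0 0 0;0 0 -10 0 0 0;0 0 0 0 0 0"

```text
t: 10.35
eef_pos: [0.4822, -0.3138, 0.2631]
ee_rot: [-3.141, 0.001, -2.709]
force: [0.7, 0.2, -0.5]
width: 0.0869
```

```bash
python3 snap.py 4 scene; python3 go.py .473 .337 .26 -2.09 18
python3 - <<'E'
from h import *
S=pickle.load(open("scene4.pkl","rb"))
rect=(140,60,300,210); im=big(S,rect,3.5)
for r,h in((.075,0),(.075,.1),(.016,.178)): draw(im,S,rect,3.5,circ(.482,-.314,r,.006+h),(255,255,0))
cv2.imwrite("pics/s4.png",im)
E
```

```text
t 10.4 pos [ 0.4818 -0.3136  0.2622] rpy [ 3.141  0.    -2.709] F [ 0.9 -0.6 -0.7] w 0.0871 q [-0.24  0.19 -0.2  -0.   -1.19 -0.9 ]
total [-264.8  594.3    2.4] [ 0.     0.    -0.619]  per row [-14.7  33.    0.1] [ 0.     0.    -0.034]
```

View pics/s4.png

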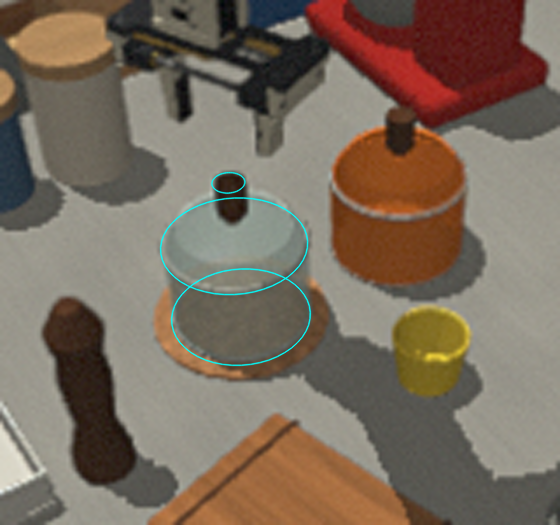

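```bash
cat > hv.py <<'E'
from h import *
S=pickle.load(open("scene0.pkl","rb"));T=pickle.load(open("top0.pkl","rb"))
def vis(H,fn):
    ims=[]
    for p,rect in((T,(120,185,195,240)),(S,(300,235,375,315))):
        s=5.3; im=big(p,rect,s)
        x,y,w,z=H
        draw(im,p,rect,s,box(x,y,w,.045,.03,.055),(255,0,255)); draw(im,p,rect,s,box(x,y,w,.045,.03,0),(255,0,255))
        draw(im,p,rect,s,box(x,y,w,.045,0,.082)[:2],(0,255,255),False)
        ims.append(cv2.copyMakeBorder(im,0,424-im.shape[0] if im.shape[0]<424 else 0,0,0,cv2.BORDER_CONSTANT))
    cv2.imwrite(fn,np.hstack([i[:424,:398] for i in ims]))
vis((.473,.337,-2.09,0),"pics/h0.png")
E
python3 hv.py
```

```text
(no output)
```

View pics/h0.png

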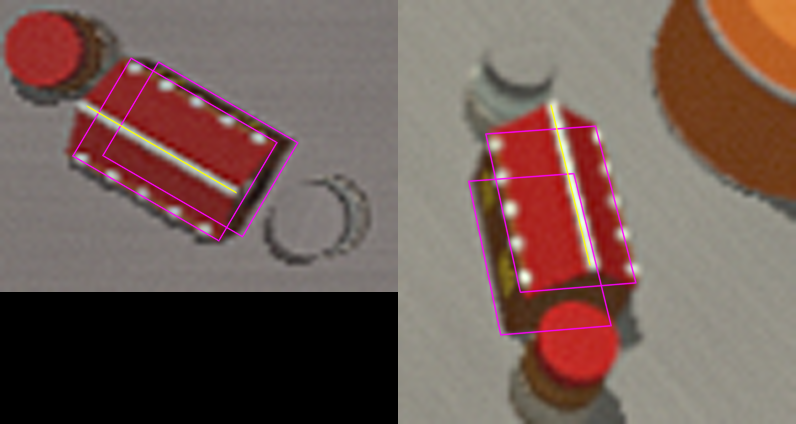

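The dome stands released on the mat, knob at crop (231,200). The house model (magenta) and ridge (yellow) fit both views to about 2 mm. I move over the house.

Call:
step_arm:
  commands: "-9 20 0 0 0 0;-20 44 0 0 0 0;-20 44 0 0 0 0;-20 44 0 0 0 0;-20 44 0 0 0 0;-20 44 0 0 0 0;-20 44 0 0 0 0;-20 44 0 0 0 0"
  jaw: 87.6

```text
t: 11.4
eef_pos: [0.4789, 0.0479, 0.2615]
ee_rot: [3.141, -0.002, -2.709]
force: [1.1, -0.2, -0.3]
width: 0.0875
```

Call:
step_arm:
  commands: "-20 44 0 0 0 0;-20 44 0 0 0 0;-20 44 0 0 0 0;-20 44 0 0 0 0;-20 44 0 0 0 0;-15 34 0 0 0 0;-8 17 0 0 0 0;0 0 0 0 0 -0.1"

```text
t: 12.4
eef_pos: [0.4773, 0.3449, 0.261]
ee_rot: [-3.141, -0.002, -2.606]
force: [-0.1, -0.3, 0.4]
width: 0.0877
```

Call:
step_arm:
  commands: "0 0 10 0 0 -0.15;0 0 20 0 0 -0.15;0 0 25 0 0 -0.15;0 0 20 0 0 -0.07;0 0 10 0 0 0;0 0 0 0 0 0"

```text
t: 13.15
eef_pos: [0.4775, 0.3435, 0.1768]
ee_rot: [3.141, -0.002, -2.091]
force: [0.5, 0.1, 0.0]
width: 0.0877
```

```bash
python3 snap.py 5 scene top; python3 go.py .477 .344 .048 -2.09 8
python3 - <<'E'
from h import *
S=pickle.load(open("scene5.pkl","rb"));T=pickle.load(open("top5.pkl","rb"))
cv2.imwrite("pics/s5.png",big(S,(260,170,440,330),4));cv2.imwrite("pics/t5.png",big(T,(80,150,260,310),4))
E
```

```text
t 13.25 pos [0.4781 0.3442 0.1782] rpy [-3.141e+00  1.000e-03 -2.090e+00] F [ 0.1  0.1 -0.5] w 0.0875 q [ 0.96  0.28 -0.28  0.   -1.01 -1.48]
total [  0.8   0.8 130.2] [-0.     0.001  0.   ]  per row [ 0.1  0.1 16.3] [-0.  0.  0.]
```

View pics/s5.png

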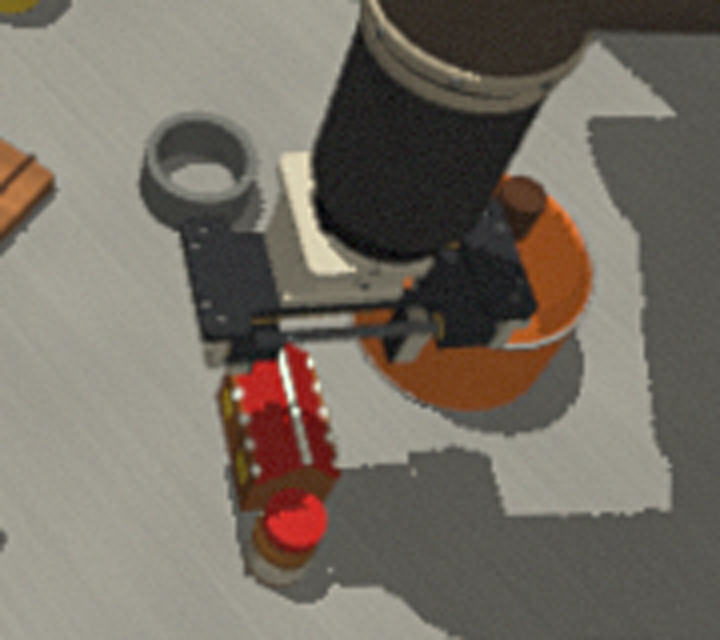

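View pics/t5.png

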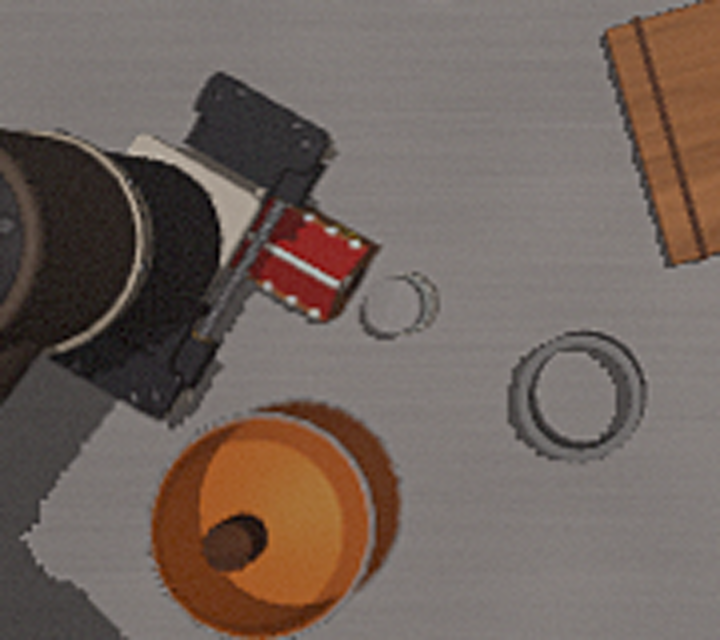

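The jaws straddle the house square to its ridge, which shows at top crop (305,262). Jar B at (390,305) and the orange dome at (260,520) stay clear. I descend in stages.

Call:
step_arm:
  commands: "1 1 12 0 0 0;0 0 20 0 0 0;0 0 22 0 0 0;0 0 18 0 0 0;0 0 10 0 0 0;0 0 5 0 0 0;0 0 0 0 0 0"

```text
t: 14.12
eef_pos: [0.4764, 0.3438, 0.0906]
ee_rot: [-3.142, 0.0, -2.089]
force: [0.6, 0.1, 1.5]
width: 0.088
```

```bash
python3 snap.py 6 scene top; python3 go.py .477 .344 .048 -2.09 8
python3 - <<'E'
from h import *
S=pickle.load(open("scene6.pkl","rb"));T=pickle.load(open("top6.pkl","rb"))
cv2.imwrite("pics/s6.png",big(S,(260,170,440,330),4));cv2.imwrite("pics/t6.png",big(T,(80,150,260,310),4))
E
```

```text
t 14.22 pos [0.4766 0.344  0.0912] rpy [-3.141e+00  1.000e-03 -2.089e+00] F [-0.  -0.2  0.4] w 0.0872 q [ 0.96  0.37 -0.38  0.   -0.82 -1.48]
total [-0.1 -0.3 43.2] [-0.     0.001  0.001]  per row [-0.  -0.   5.4] [-0.  0.  0.]
```

View pics/s6.png

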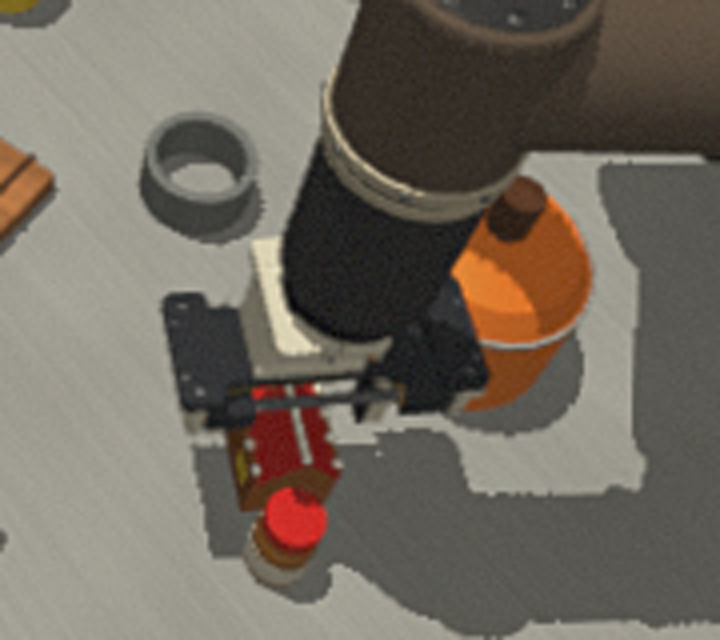

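View pics/t6.png

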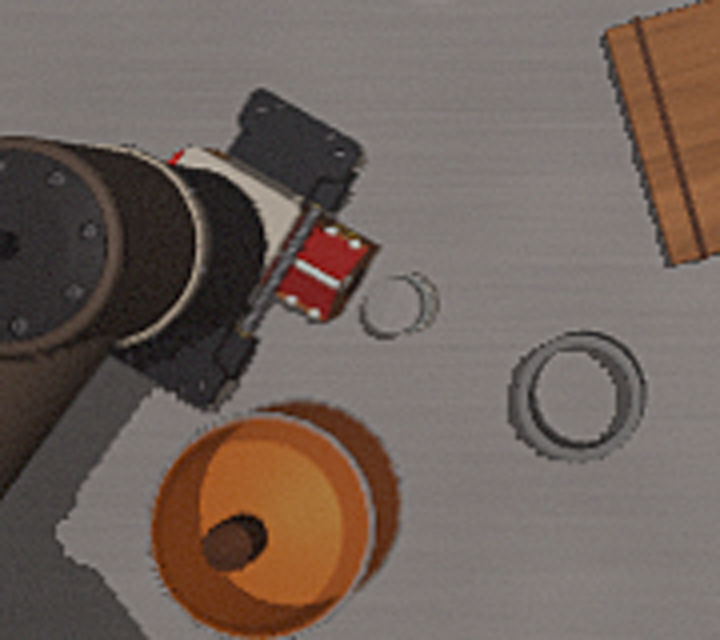

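The body's near corner, at top crop (215,408), keeps about 10 mm from the orange dome, and the fingers run outside both walls. I continue down.

Call:
step_arm:
  commands: "0 0 8 0 0 0;0 0 12 0 0 0;0 0 10 0 0 0;0 0 8 0 0 0;0 0 4 0 0 0;0 0 1 0 0 0;0 0 0 0 0 0"

```text
t: 15.1
eef_pos: [0.4764, 0.3439, 0.0477]
ee_rot: [-3.142, 0.0, -2.089]
force: [-0.2, -0.5, 0.6]
width: 0.0879
```

Call:
step_arm:
  commands: "0 0 0 0 0 0;0 0 0 0 0 0;0 0 0 0 0 0"
  jaw: 50
  grip_force: 22

```text
t: 15.48
eef_pos: [0.4764, 0.3438, 0.0477]
ee_rot: [-3.142, 0.0, -2.089]
force: [-0.6, 0.0, -0.4]
width: 0.063
```

Call:
step_arm:
  commands: "0 0 0 0 0 0;0 0 0 0 0 0"

```text
t: 15.72
eef_pos: [0.4764, 0.3438, 0.0477]
ee_rot: [-3.142, 0.0, -2.089]
force: [-0.6, 0.2, 1.6]
width: 0.0601
```

```bash
python3 go.py .477 .344 .148 -2.09 8
```

```text
t 15.72 pos [0.4764 0.3438 0.0477] rpy [-3.142  0.    -2.089] F [-0.6  0.2  1.6] w 0.0601 q [ 0.96  0.42 -0.42  0.   -0.73 -1.48]
total [  -0.5   -0.5 -100.3] [-0.     0.     0.001]  per row [ -0.1  -0.1 -12.5] [-0.  0.  0.]
```

Call:
step_arm:
  commands: "0 0 0 0 0 0;0 0 -3 0 0 0;0 0 -8 0 0 0;0 0 -14 0 0 0;0 0 -18 0 0 0;0 0 -20 0 0 0;0 0 -16 0 0 0;0 0 -12 0 0 0"
  grip_force: 25

```text
t: 16.73
eef_pos: [0.4764, 0.3439, 0.14]
ee_rot: [-3.142, 0.001, -2.089]
force: [-0.1, -0.5, -1.4]
width: 0.0598
```

Call:
step_arm:
  commands: "0 0 -7 0 0 0;0 0 -2 0 0 0;0 0 0 0 0 0"

```text
t: 17.1
eef_pos: [0.4762, 0.3436, 0.1472]
ee_rot: [3.141, -0.001, -2.089]
force: [-0.2, 0.3, -1.1]
width: 0.0601
```

```bash
python3 snap.py 7 scene top; python3 go.py .582 -.0235 .148 -2.09 8
python3 - <<'E'
from h import *
S=pickle.load(open("scene7.pkl","rb"));T=pickle.load(open("top7.pkl","rb"))
cv2.imwrite("pics/s7.png",big(S,(260,170,440,330),4));cv2.imwrite("pics/t7.png",big(T,(80,150,260,310),4))
E
```

```text
t 17.2 pos [0.4761 0.3435 0.1469] rpy [ 3.141e+00 -1.000e-03 -2.089e+00] F [-1.  -0.6 -2. ] w 0.0601 q [ 0.96  0.3  -0.32 -0.   -0.94 -1.48]
total [ 266.4 -273.7   -0.8] [ 0.    -0.001  0.001]  per row [ 33.3 -34.2  -0.1] [ 0. -0.  0.]
```

View pics/s7.png

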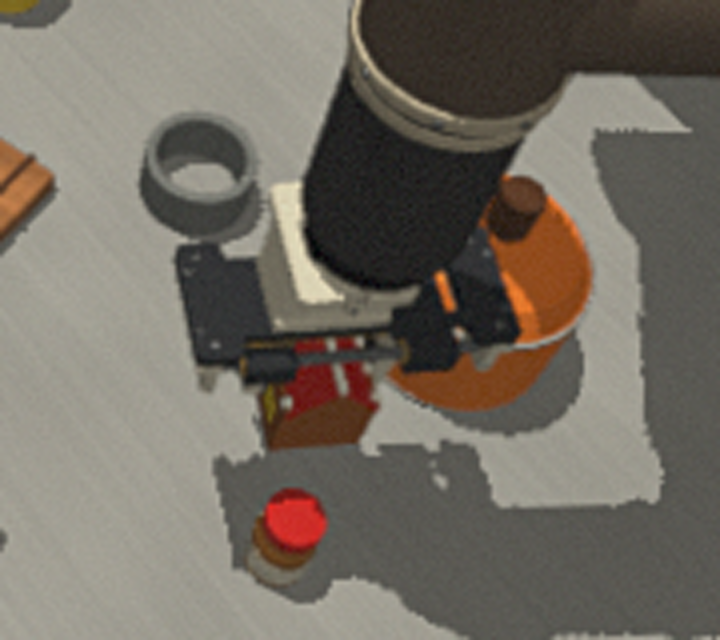

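View pics/t7.png

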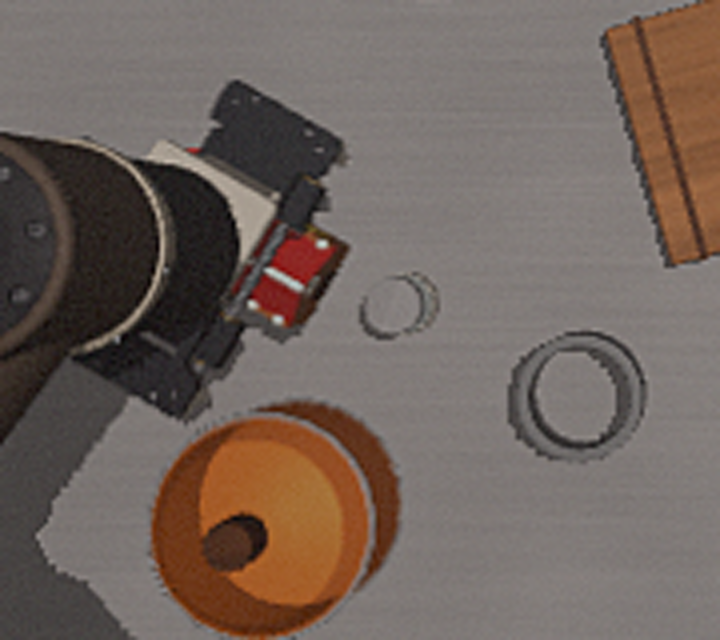

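The house hangs upright in the jaws, at scene crop (320,395), and both jars are in place. The grip point is 8 mm from the house centre along the ridge. I carry it to the board.

Call:
step_arm:
  commands: "8 -8 0 0 0 0;16 -17 0 0 0 0;24 -25 0 0 0 0;24 -25 0 0 0 0;24 -25 0 0 0 0;24 -25 0 0 0 0;24 -25 0 0 0 0;24 -25 0 0 0 0"

```text
t: 18.2
eef_pos: [0.5451, 0.1085, 0.1476]
ee_rot: [3.142, -0.0, -2.09]
force: [-0.1, 0.8, -1.5]
width: 0.0592
```

Call:
step_arm:
  commands: "24 -25 0 0 0 0;24 -25 0 0 0 0;20 -21 0 0 0 0;12 -13 0 0 0 0;6 -8 0 0 0 0;0 0 0 0 0 -0.08;0 0 0 0 0 -0.13;0 0 0 0 0 -0.13"

```text
t: 19.2
eef_pos: [0.5824, -0.0089, 0.1475]
ee_rot: [3.141, 0.0, -1.744]
force: [-0.3, -1.2, -2.2]
width: 0.0597
```

Call:
step_arm:
  commands: "0 0 0 0 0 -0.13;0 0 0 0 0 -0.13;0 0 0 0 0 -0.13;0 0 0 0 0 -0.075;0 0 0 0 0 0"

```text
t: 19.82
eef_pos: [0.5825, -0.0088, 0.1476]
ee_rot: [3.142, 0.0, -1.284]
force: [-0.3, 0.2, -2.0]
width: 0.0597
```

```bash
python3 snap.py 8 scene top; python3 go.py .5823 -.0092 .071 -1.284 8
python3 - <<'E'
from h import *
from ov import overlay
S=pickle.load(open("scene8.pkl","rb"));T=pickle.load(open("top8.pkl","rb"))
B=(.5845,-.0165,.287);M=(.482,-.314)
from scipy.spatial.transform import Rotation as R
from station import get_state
s=get_state();x,y,z=s["eef_pos"];w=s["ee_rot"][2]
H=(x+.0076*np.cos(w),y+.0076*np.sin(w),w,z-.048)
overlay(S,(150,90,330,270),4*.9,"pics/s8.png",B,M,(*M,.006),H); overlay(T,(190,90,400,250),3.5,"pics/t8.png",B,M,(*M,.006),H)
E
```

```text
t 19.93 pos [ 0.5825 -0.0089  0.1476] rpy [-3.142  0.    -1.285] F [ 0.1  0.1 -1.5] w 0.0599 q [ 0.32  0.3  -0.33 -0.   -0.94 -0.03]
total [ 0.2  0.3 76.6] [-0.     0.    -0.001]  per row [0.  0.  9.6] [-0.  0. -0.]
```

View pics/s8.png

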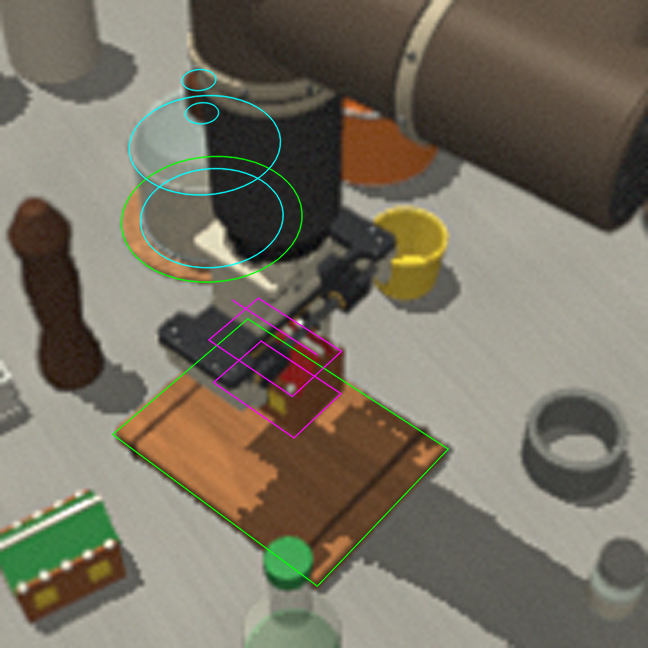

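View pics/t8.png

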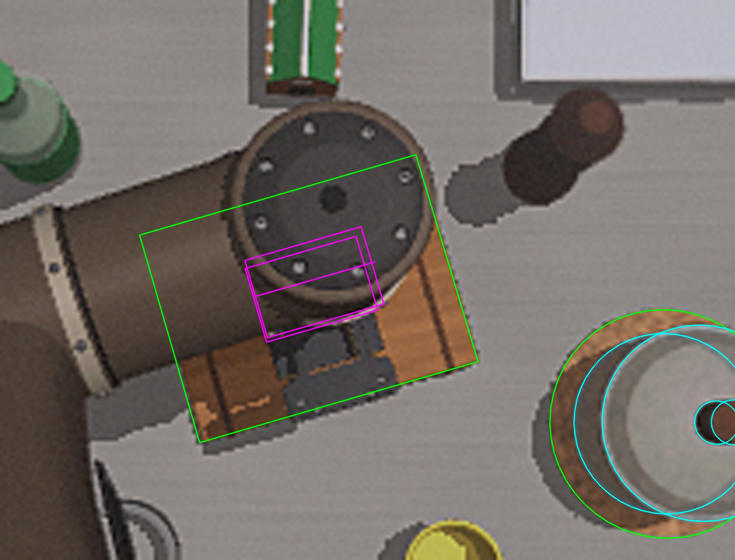

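The house model (magenta) matches the visible gable at scene crop (344,375), lies along the board's long sides and is over the middle. I lower it.

Call:
step_arm:
  commands: "0 0 8 0 0 0;0 0 14 0 0 0;0 0 18 0 0 0;0 0 15 0 0 0;0 0 10 0 0 0;0 0 6 0 0 0;0 0 3 0 0 0;0 0 0 0 0 0"

```text
t: 20.92
eef_pos: [0.5827, -0.0091, 0.0737]
ee_rot: [-3.141, -0.0, -1.284]
force: [0.0, -0.0, -1.6]
width: 0.0598
```

Call:
step_arm:
  commands: "0 0 1 0 0 0;0 0 1 0 0 0;0 0 0.7 0 0 0;0 0 0 0 0 0"

```text
t: 21.42
eef_pos: [0.5825, -0.0091, 0.0708]
ee_rot: [3.141, -0.0, -1.284]
force: [-0.3, -0.5, -1.1]
width: 0.0602
```

Call:
step_arm:
  commands: "0 0 0.4 0 0 0;0 0 0.4 0 0 0;0 0 0.4 0 0 0;0 0 0 0 0 0"

```text
t: 21.92
eef_pos: [0.5825, -0.0091, 0.0697]
ee_rot: [3.142, -0.0, -1.284]
force: [-0.3, 0.2, -0.1]
width: 0.06
```

Call:
step_arm:
  commands: "0 0 0.4 0 0 0;0 0 0.2 0 0 0;0 0 0 0 0 0"

```text
t: 22.3
eef_pos: [0.5826, -0.0091, 0.0697]
ee_rot: [-3.141, -0.0, -1.284]
force: [-3.2, 0.1, 5.5]
width: 0.0599
```

Call:
step_arm:
  commands: "0 0 0 0 0 0;0 0 0 0 0 0;0 0 0 0 0 0;0 0 0 0 0 0"
  jaw: 87

```text
t: 22.8
eef_pos: [0.5826, -0.0092, 0.069]
ee_rot: [3.142, -0.0, -1.284]
force: [0.3, -0.0, -0.5]
width: 0.0864
```

Call:
step_arm:
  commands: "0 0 -6 0 0 0;0 0 -14 0 0 0;0 0 -25 0 0 0;0 0 -35 0 0 0;0 0 -40 0 0 0;0 0 -40 0 0 0;0 0 -25 0 0 0;0 0 -12 0 0 0"

```text
t: 23.8
eef_pos: [0.583, -0.0091, 0.2688]
ee_rot: [-3.138, -0.0, -1.284]
force: [-0.1, -0.6, 0.4]
width: 0.0867
```

```bash
python3 go.py .482 -.314 .266 -2.709 8
```

```text
t 23.8 pos [ 0.583  -0.0091  0.2688] rpy [-3.138 -0.    -1.284] F [-0.1 -0.6  0.4] w 0.0867 q [ 0.32  0.2  -0.17  0.   -1.2  -0.03]
total [263.8 183.2   2.1] [-0.003  0.002  1.425]  per row [33.  22.9  0.3] [-0.     0.     0.178]
```

Call:
step_arm:
  commands: "14 10 0 0 0 0;32 22 0 0 0 0;36 25 0 0 0 0;36 25 0 0 0 0;36 25 0 0 0 0;36 25 0 0 0 0;36 25 0 0 0 0;24 17 0 0 0 0"

```text
t: 24.8
eef_pos: [0.4844, -0.3001, 0.2647]
ee_rot: [3.14, 0.001, -1.285]
force: [-0.1, -0.5, -0.3]
width: 0.0869
```

Call:
step_arm:
  commands: "14 9 0 0 0 0;0 0 0 0 0 0"

```text
t: 25.05
eef_pos: [0.4809, -0.315, 0.2652]
ee_rot: [3.14, 0.001, -1.286]
force: [-0.1, 0.9, -0.5]
width: 0.0868
```

```bash
python3 snap.py 9 scene top; python3 go.py .482 -.314 .1735 -1.284 8
python3 - <<'E'
from h import *
from ov import overlay
S=pickle.load(open("scene9.pkl","rb"));T=pickle.load(open("top9.pkl","rb"))
B=(.5845,-.0165,.287);M=(.482,-.314)
H=(.5848,-.0165,-1.284,.022)
overlay(S,(140,90,340,270),3.3,"pics/s9.png",B,M,(*M,.006),H); overlay(T,(190,90,420,270),3.3,"pics/t9.png",B,M,(*M,.006),H)
E
```

```text
t 25.15 pos [ 0.4816 -0.3139  0.2656] rpy [ 3.141e+00  1.000e-03 -1.284e+00] F [0.1 0.5 0.2] w 0.0875 q [-0.24  0.19 -0.19 -0.   -1.19  0.52]
total [ 0.3 -0.4 92.1] [ 0.001  0.001 -0.   ]  per row [ 0.  -0.1 11.5] [ 0.  0. -0.]
```

View pics/s9.png

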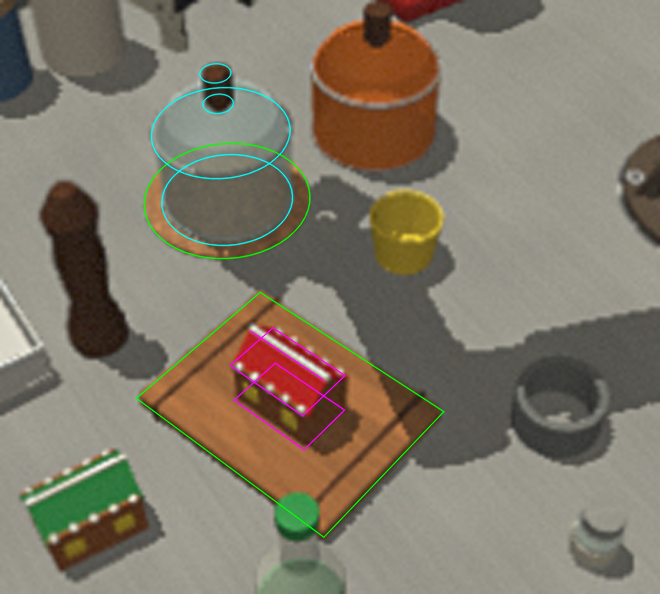

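View pics/t9.png

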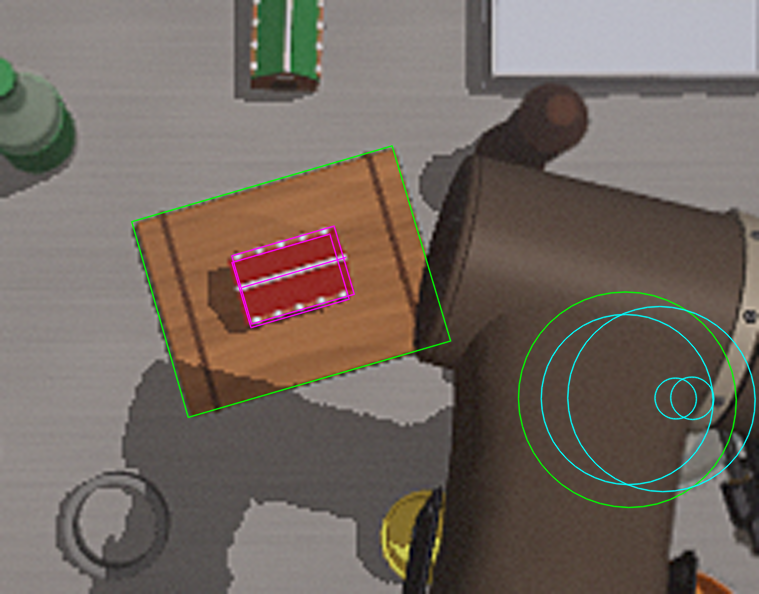

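The house stands upright on the board's middle with its ridge parallel to the long sides (top crop (290,278), overlay coincident). The dome is still centred on the mat. I pick up the dome.

Call:
step_arm:
  commands: "0 0 12 0 0 0;0 0 20 0 0 0;0 0 22 0 0 0;0 0 18 0 0 0;0 0 12 0 0 0;0 0 6 0 0 0;0 0 2 0 0 0;0 0 0 0 0 0"

```text
t: 26.15
eef_pos: [0.482, -0.3142, 0.1744]
ee_rot: [-3.141, -0.0, -1.284]
force: [0.2, 0.3, -0.3]
width: 0.0871
```

Call:
step_arm:
  commands: "0 0 0 0 0 0;0 0 0 0 0 0;0 0 0 0 0 0;0 0 0 0 0 0;0 0 0 0 0 0;0 0 0 0 0 0"
  jaw: 20
  grip_force: 35

```text
t: 26.9
eef_pos: [0.4818, -0.3142, 0.1741]
ee_rot: [-3.141, -0.0, -1.284]
force: [3.8, 1.5, 1.9]
width: 0.0328
```

```bash
python3 go.py .5845 -.0165 .3 -1.284 8
```

```text
t 26.9 pos [ 0.4818 -0.3142  0.1741] rpy [-3.141 -0.    -1.284] F [3.8 1.5 1.9] w 0.0328 q [-0.24  0.26 -0.32 -0.   -0.99  0.52]
total [-256.4 -182.7 -125.9] [-0. -0.  0.]  per row [-32.1 -22.8 -15.7] [-0. -0.  0.]
```

Call:
step_arm:
  commands: "0 0 -3 0 0 0;0 0 -8 0 0 0;0 0 -16 0 0 0;0 0 -22 0 0 0;0 0 -24 0 0 0;0 0 -24 0 0 0;0 0 -18 0 0 0;0 0 -10 0 0 0"

```text
t: 27.9
eef_pos: [0.482, -0.3143, 0.3011]
ee_rot: [-3.14, -0.001, -1.284]
force: [-1.1, -0.4, -4.9]
width: 0.0312
```

Call:
step_arm:
  commands: "-6 -5 -5 0 0 0;-14 -10 0 0 0 0;-24 -17 0 0 0 0;-28 -20 0 0 0 0;-28 -20 0 0 0 0;-28 -20 0 0 0 0;-28 -20 0 0 0 0;-28 -20 0 0 0 0"

```text
t: 28.9
eef_pos: [0.5562, -0.098, 0.3032]
ee_rot: [3.14, 0.001, -1.283]
force: [0.3, -0.0, -5.6]
width: 0.0314
```

```bash
python3 go.py .5845 -.0165 .3 -1.284 4
```

```text
t 28.9 pos [ 0.5562 -0.098   0.3032] rpy [ 3.140e+00  1.000e-03 -1.283e+00] F [ 0.3 -0.  -5.6] w 0.0314 q [ 0.17  0.15 -0.15 -0.   -1.27  0.12]
total [-70.1 -50.3   3.2] [0.001 0.001 0.001]  per row [-17.5 -12.6   0.8] [0. 0. 0.]
```

Call:
step_arm:
  commands: "-26 -18 0 0 0 0;-22 -16 0 0 0 0;-14 -10 0 0 0 0;-8 -5 0 0 0 0;-2 -2 0 0 0 0;0 0 0 0 0 0;0 0 0 0 0 0"

```text
t: 29.78
eef_pos: [0.5846, -0.0175, 0.3041]
ee_rot: [3.142, -0.0, -1.285]
force: [-0.3, 0.4, -3.9]
width: 0.0315
```

```bash
python3 snap.py 10 scene top; python3 go.py .5845 -.0165 .19 -1.284 8
python3 - <<'E'
from h import *
from ov import overlay
S=pickle.load(open("scene10.pkl","rb"));T=pickle.load(open("top10.pkl","rb"))
B=(.5845,-.0165,.287);M=(.482,-.314)
H=(.5848,-.0165,-1.284,.022)
from station import get_state
s=get_state()["eef_pos"]; D=(s[0],s[1],s[2]-.168)
overlay(S,(160,90,320,260),3.5,"pics/s10.png",B,M,D,H); overlay(T,(190,90,420,270),3.3,"pics/t10.png",B,M,D,H)
E
```

```text
t 29.88 pos [ 0.5847 -0.0174  0.3042] rpy [-3.141 -0.    -1.285] F [ 0.1  0.2 -5. ] w 0.0314 q [ 0.3   0.18 -0.11  0.   -1.28 -0.02]
total [-9.000e-01 -1.000e-01  1.142e+02] [-0.    -0.    -0.001]  per row [-0.1 -0.  14.3] [-0. -0. -0.]
```

View pics/s10.png

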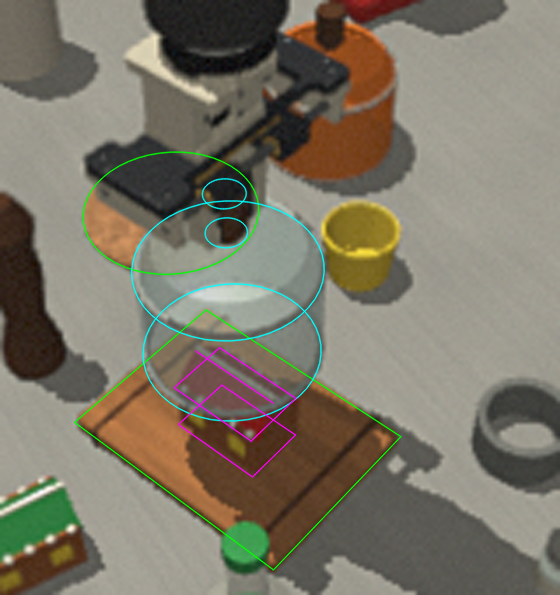

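View pics/t10.png

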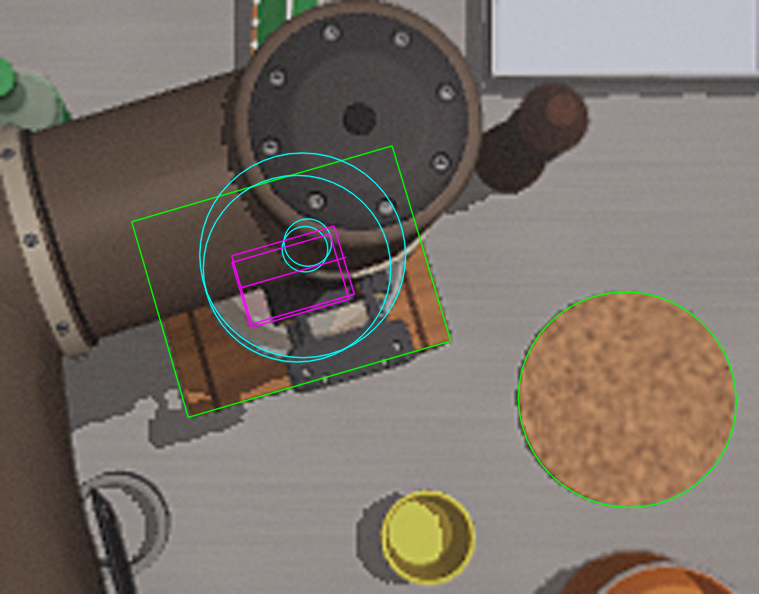

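The dome's outline fits its model within about 2 mm, at scene crop (232,275), directly above the house. The 17 mm radial clearance is ample, so I lower it.

Call:
step_arm:
  commands: "-1 0 6 0 0 0;0 0 12 0 0 0;0 0 15 0 0 0;0 0 15 0 0 0;0 0 15 0 0 0;0 0 15 0 0 0;0 0 14 0 0 0;0 0 8 0 0 0"

```text
t: 30.88
eef_pos: [0.5842, -0.0159, 0.2029]
ee_rot: [3.14, 0.0, -1.284]
force: [0.4, -0.4, -4.5]
width: 0.0315
```

Call:
step_arm:
  commands: "0 0 5 0 0 0;0 0 3 0 0 0;0 0 2 0 0 0;0 0 0 0 0 0"

```text
t: 31.38
eef_pos: [0.5846, -0.0158, 0.1942]
ee_rot: [-3.141, 0.0, -1.284]
force: [-0.7, 0.5, -5.4]
width: 0.0314
```

Call:
step_arm:
  commands: "0 0 1 0 0 0;0 0 1 0 0 0;0 0 0.8 0 0 0;0 0 0.5 0 0 0;0 0 0 0 0 0"

```text
t: 32.0
eef_pos: [0.5845, -0.0159, 0.1907]
ee_rot: [3.141, 0.0, -1.284]
force: [0.2, 0.6, -4.4]
width: 0.0315
```

Call:
step_arm:
  commands: "0 0 0.4 0 0 0;0 0 0.4 0 0 0;0 0 0.3 0 0 0;0 0 0 0 0 0"

```text
t: 32.5
eef_pos: [0.5846, -0.0158, 0.19]
ee_rot: [-3.141, -0.0, -1.284]
force: [-0.3, 0.6, -2.0]
width: 0.0315
```

Call:
step_arm:
  commands: "0 0 0.3 0 0 0;0 0 0.3 0 0 0;0 0 0 0 0 0"

```text
t: 32.88
eef_pos: [0.5847, -0.0158, 0.19]
ee_rot: [-3.141, -0.0, -1.283]
force: [-3.5, 1.5, 5.4]
width: 0.0315
```

Firm contact. I release, rise and check.

Call:
step_arm:
  commands: "0 0 0 0 0 0;0 0 0 0 0 0;0 0 0 0 0 0;0 0 0 0 0 0;0 0 0 0 0 0"
  jaw: 87

```text
t: 33.5
eef_pos: [0.5846, -0.0159, 0.189]
ee_rot: [3.142, -0.0, -1.284]
force: [0.0, -0.1, -0.3]
width: 0.0758
```

Call:
step_arm:
  commands: "0 0 -6 0 0 0;0 0 -15 0 0 0;0 0 -25 0 0 0;0 0 -25 0 0 0;0 0 -12 0 0 0;0 0 0 0 0 0"

```text
t: 34.25
eef_pos: [0.5849, -0.0158, 0.2732]
ee_rot: [-3.139, 0.0, -1.284]
force: [-0.0, 0.3, -0.5]
width: 0.0868
```

Call:
step_arm:
  commands: "15 10 0 0 0 0;30 20 0 0 0 0;35 25 0 0 0 0;35 25 0 0 0 0;35 25 0 0 0 0;35 25 0 0 0 0;25 15 0 0 0 0;0 0 0 0 0 0"

```text
t: 35.25
eef_pos: [0.5033, -0.2603, 0.2709]
ee_rot: [3.14, 0.001, -1.287]
force: [0.2, 0.5, -0.1]
width: 0.0872
```

```bash
python3 snap.py 11 scene top; python3 go.py .5845 -.0165 .19 -1.284 8
python3 - <<'E'
from h import *
from ov import overlay
S=pickle.load(open("scene11.pkl","rb"));T=pickle.load(open("top11.pkl","rb"))
B=(.5845,-.0165,.287);M=(.482,-.314)
H=(.5848,-.0165,-1.284,.022);D=(.5845,-.0165,.022)
J=[(.523,.397,.022,.075),(.438,.260,.022,.068),(.71,.207,.015,.25)]
overlay(S,(150,130,350,310),3.3,"pics/s11.png",B,M,D,H,J); overlay(T,(110,90,350,270),3.2,"pics/t11.png",B,M,D,H,J)
cv2.imwrite("pics/full11.png",np.hstack([S["frame"],T["frame"]])[:,:,::-1][:, :])
cv2.imwrite("pics/raw11.png",big(T,(220,120,340,220),6))
E
```

```text
t 35.35 pos [ 0.5041 -0.2587  0.2712] rpy [ 3.140e+00  1.000e-03 -1.285e+00] F [-0.6  0.8  0.5] w 0.0871 q [-0.13  0.17 -0.2  -0.   -1.2   0.41]
total [-209.7 -145.5   81.2] [ 0.001  0.001 -0.001]  per row [-26.2 -18.2  10.1] [ 0.  0. -0.]
```

View pics/s11.png

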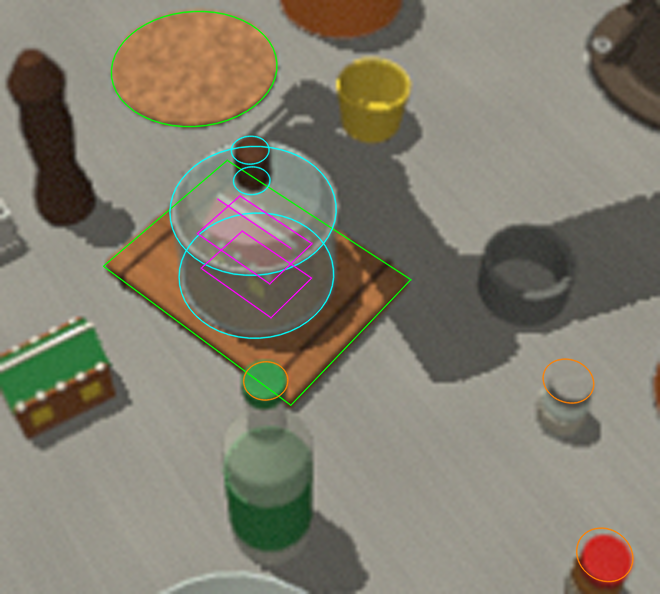

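View pics/t11.png

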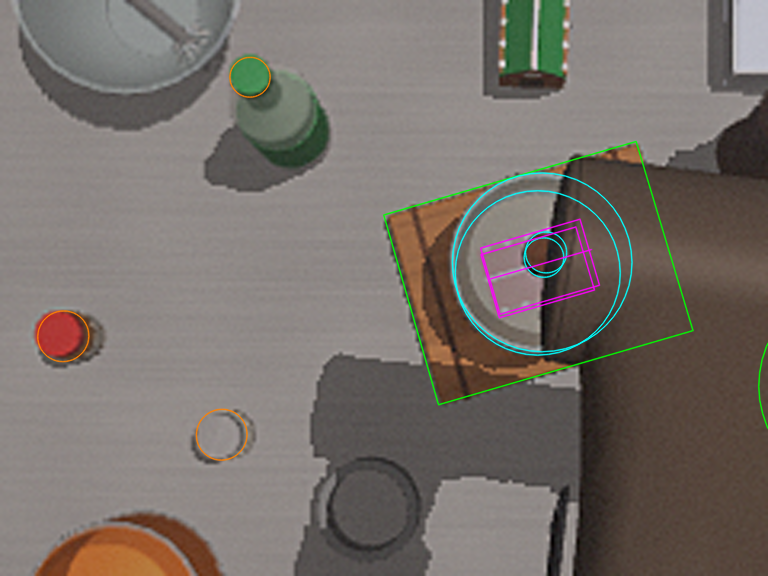

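View pics/raw11.png

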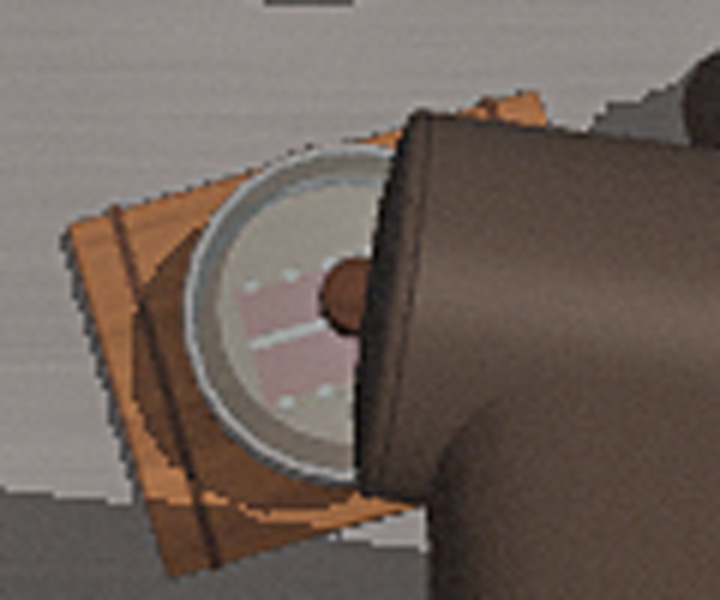

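The dome sits flat and centred over the house: rim at scene crop (256,275) and knob at (252,165), both coincident with the model at the board centre. The house is visible upright inside, and the jars and bottle coincide with their starting positions. The robot touches nothing, so I hand in.

```bash
python3 -c "
from station import *
print(job_done())"
```

```text
the job is handed in; nothing more can be done
None
```

The job is done and handed in at about 35 s of the 72 s allowed; the station gives no verdict, so I don't know the result.

**What I did**
- I lifted the glass dome by its knob and stood it released on the centre of the cork mat.
- I gripped the red-roofed house at 22 N, then 25 N for the lift, and set it upright in the middle of the board with its ridge along the long sides.
- I then put the dome back over the house, centred on the board, and let go.

**What the last checks showed**
- **House:** the top view after release matched the model within about 2 mm of the board's middle. It is still seen upright through the glass.
- **Dome:** the rim and knob match the model at the board's centre within about 2 mm in the scene view. In the top view the arm hid half of the dome, and what showed agreed.
- **Softness:** each set-down changed the wrist force by no more than about 12 N.
- **Other things:** the two jars and the bottle coincide with their starting outlines. The mill, tape, cup and green house look unmoved, but I did not measure them again.
- **Robot:** the gripper is open and clear of everything, with wrist force near zero.

**Disagreement:** by my fit the dome first stood about 10 mm from the board's centre. I centred it on the board fit, not on where it started. The two cameras' fits of the board centre differed by about 4 mm.

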